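# Open the push-button key box with its code

### The arm

A 6-joint arm with a two-finger parallel gripper is mounted at the origin on a cart in front of the work surface, level with it; the furniture and walls round the work are solid. World frame = base frame: x ahead of the robot, y to its left, z up, the work surface at z = 0. Lengths are in m, angles in rad, forces in N, time in s.
With the tool pointing down it reaches from about 0.35 to 0.775 m from the base axis. Payload 7.3 kg.
Tool frame: the origin (TCP) lies where the fingers leave the gripper's body, on its centre line; the fingertips stand 66 mm ahead of it and the grasp point (between the pads) lies 47 mm ahead of it; z points along the fingers, y is the line along which they close (so a half turn about z gives the same grasp; the last joint's range is limited). The gripper opens to 92 mm and grips with 3 to 60 N. Pads are 19 mm wide; open, the fingers measure 130 mm over their backs; the gripper's body (75 mm by 190 mm) begins 47 mm behind the grasp point.
Start: joints at [0.99, 0.342, 1.524, -0, 1.275, -0.146], TCP at [0.221, 0.476, 0.292] pointing down, gripper open.
Joint ranges: [-2.53, 2.53], [-0.77, 2.02], [0.04, 2.7], [-1, 4.14], [0.28, 2.66], [-3.11, 3.11]. Speed limits (rad/s): [2.57, 2.57, 3.14, 3.14, 3.14, 3.14].

### API

Orientations are given as a unit quaternion [x, y, z, w].
In Python, from workcell import bot, optics, order, finder gives the robot as it stands.
- The arm moves only by the tool jog_arm, never from a script. Its argument "plan" is a list that holds one entry, the list of rows, each a list of 7 numbers: the shift along the tool's x, y, z in units of 25 mm (1.0 is 25 mm), then the turn, a rotation vector about the tool's x, y, z in units of 8 degrees (1.0 is 8 degrees), then the opening in per cent of the stroke, from 0 (shut) to 100 (fully open). In form: [[[tx, ty, tz, ax, ay, az, grip], ...]]. A call has 1 to 10 rows; each row shifts and turns the commanded pose from where the row before left it, along the tool's axes as they then stand; what a row does not reach is not made up. A row lasts 1/10 s, in which the tool goes at most 50 mm and 8.59 degrees, less where a joint would pass 70% of its speed; a pose out of reach is approached as far as the arm can. A call is refused whole if a number of a shift passes 1 or a number of a turn 1, either way. A call with a gripper value outside its range is refused whole. The fingers move at their own pace and stop on an object; the grip force is fixed at half the most. Time passes only in rows, so rows that do not move let the fingers close. It gives the time, the measured TCP pose, the force, the opening and the grip force at its end, in the units of the state.
- bot.read_state(): the state, without advancing time (a new reading comes with each control period).
- optics.get_image(name): name is "side" or "top"; returns the picture (384x512x3 uint8, blue, green, red); there is no depth.
- optics.calibration(name): a dict with "K" (3x3 intrinsics, pixels), "rvec" (rotation vector, rad) and "tvec" (3), from world to camera coordinates, as OpenCV has them. Camera axes: x right, y down, z forward; pixel columns grow to the right and rows downward; lengths in m; the calibration is good to about 2 mm. A picture is of the moment at which its call begins. calibration takes no time and is no camera call.
- order.job_done(): hands the job in; it is judged then, once.
Trained networks look in the newest picture that a camera, given by its name, has taken for a name from the list of things; names that differ only in an ending like _2 or _b are one class to them, and where a whole thing is asked for, a point or a joint stands for the part that bears it (a point fixed in the world has none). Each returns a list of dicts, best first, with "confidence" (0 to 1); they miss things now and then, are a little off and sometimes report something else, mostly with a low value. They report only what shows in the picture. A call takes as long as a camera call.
- finder.boxes_of(camera, name): "centre" ([column, row] in pixels, amid what is visible of it).
- finder.place_of(camera, name): "centre" ([column, row] in pixels: a listed point, or the origin of a listed thing).
The state is a dict: "clock": time; "qpos": joint angles; "qvel": joint speeds; "tau": joint torques, N m; "position": TCP position; "orientation": TCP orientation; "force": force on the tool from outside, world axes, zero at the start; "wrist_torque": the same for the moment, N m; "grip_width": finger opening in m; "grasp_force": force on a finger pad.
Only numpy, scipy, OpenCV 4.12 (cv2) and the standard library are available. Lean on these libraries where they do the work, as an engineer would, in place of code of your own. Each camera call takes 0.05 s, during which the arm holds its last target. There are 200 camera calls.

### The job

Open the push-button key box with its code: first press the oblong reset key at the left end of the row right down, so that the keys somebody left pushed in come up, then press the first and the fourth of the five round keys (counted from the reset key, in either order) fully down so that they stay down, and last press the big open bar at the right end so that the lid springs up. Leave those two keys down, the other three up and the lid open. Only press: do not lift or shove the box, and leave the things lying about it where they are.

Things in the scene. Friction and masses are not known exactly. Their poses are not given: they have to be found in the camera images.
- keybox: push-button key box of grey steel, 2 kg, 190 mm deep (x) x 268 wide (y) x 60 high, loose on its back on rubber feet, lock side nearest the robot. Origin: centre of its underside; x toward the lid hinge (away from the robot), y left along the row of keys, z up. The front 54 mm of its top is a fixed aluminium strip, the fascia, 60 mm up; behind it is the flat lid
- keybox_row (a point): middle of the row on the fascia (under key 3), 68 mm in front of the box's origin; axes as the box. The row runs along y, from +y to -y: reset key +106 mm, round keys 1 to 5 at +66, +33, 0, -33, -66, open bar -108. Each is pushed straight down; its top is 9 mm above the fascia when up. A wrong key down or a code key up blocks the open bar
- reset (a joint): travel of the reset key in m: 0 = up, 0.006 = fully down. Springs back (about 2 N at first, 4 N at the bottom, plus up to 1 N for each round key that it has to raise, at most 8 N in all). Pressing it right down raises all the round keys
- reset_top (a point): centre of the top of the reset key, a black oblong key 24 mm (along the box's x) x 12 mm, at the left end of the row; the point moves with the key
- key1 (a joint): travel of round key 1 in m: 0 = up, 0.005 = fully down (9 mm and 4 mm above the fascia). It slides with about 1 N of friction and stays wherever it is left; it may start at any depth
- key1_top (a point): centre of the top of round key 1, counted from the reset key (left to right): a black round key, 14 mm diameter, its neighbours 33 mm away; the point moves with the key
- key2 (a joint): travel of round key 2 in m: 0 = up, 0.005 = fully down (9 mm and 4 mm above the fascia). It slides with about 1 N of friction and stays wherever it is left; it may start at any depth
- key2_top (a point): centre of the top of round key 2, counted from the reset key (left to right): a black round key, 14 mm diameter, its neighbours 33 mm away; the point moves with the key
- key3 (a joint): travel of round key 3 in m: 0 = up, 0.005 = fully down (9 mm and 4 mm above the fascia). It slides with about 1 N of friction and stays wherever it is left; it may start at any depth
- key3_top (a point): centre of the top of round key 3, counted from the reset key (left to right): a black round key, 14 mm diameter, its neighbours 33 mm away; the point moves with the key
- key4 (a joint): travel of round key 4 in m: 0 = up, 0.005 = fully down (9 mm and 4 mm above the fascia). It slides with about 1 N of friction and stays wherever it is left; it may start at any depth
- key4_top (a point): centre of the top of round key 4, counted from the reset key (left to right): a black round key, 14 mm diameter, its neighbours 33 mm away; the point moves with the key
- key5 (a joint): travel of round key 5 in m: 0 = up, 0.005 = fully down (9 mm and 4 mm above the fascia). It slides with about 1 N of friction and stays wherever it is left; it may start at any depth
- key5_top (a point): centre of the top of round key 5, counted from the reset key (left to right): a black round key, 14 mm diameter, its neighbours 33 mm away; the point moves with the key
- open_bar (a joint): travel of the open bar in m: 0 = up, 0.006 = fully down; springs back (2 N at first, 5 N at the bottom, less than 8 N with the latch). Releases the lid at about two thirds of its travel
- open_bar_top (a point): centre of the top of the open bar, a black ribbed bar 36 mm (along the box's x) x 24 mm, the largest of the push parts, at the right end of the row; the point moves with it
- lid (a joint): angle of the lid in rad: 0 = shut, flush with the fascia; 1.35 = fully open. Hinged along the box's far edge (132 mm behind its free edge); when released it springs up by itself within about 1 s, swinging away from the row of keys
- lid_edge (a point): middle of the lid's free edge, at its top face, 29 mm behind the row of keys when shut
- padlock_1: brass padlock lying flat, 64x40x14 mm, beside the key box; bystander, origin at the centre of its underside
- cylinder_2: brass lock cylinder lying flat, 33x83x18 mm, beside the key box; bystander, origin at the centre of its underside
- key_fob_1: black car key fob, 85x36x14 mm, to the left of the key box; bystander, origin at the centre of its underside
- pen: pen, 139x8x8 mm, lying in front of the key box; bystander, origin at the centre of its underside
- pliers: pliers, 168x44x11 mm, further left on the worktop; bystander, origin at the centre of its underside
- screwdriver_1: screwdriver, 193x25x25 mm, further left on the worktop; bystander, origin at the centre of its underside

How it is judged:
On the way, in this order (a step that is already met when the one before it is completed fails the run):
1. the reset key is pressed right down and all five round keys are up (value of joint reset above 0.0048 m and value of joint each of key1, key2, key3, key4, key5 below 0.0015 m), for 0.05 s.
2. round keys 1 and 4 are down and the other three are up (value of joint each of key1, key4 above 0.0038 m and value of joint each of key2, key3, key5 below 0.0015 m), for 0.1 s.
3. the open bar is pressed down (value of joint open_bar above 0.0042 m), for 0.02 s.
At the end, for the whole second after the job is handed in: the lid stands open by more than 1.1 rad (about 63 degrees), round keys 1 and 4 are down (more than 3.8 of their 5 mm), keys 2, 3 and 5 are up (less than 1.5 mm down), reset key and open bar have sprung back, and the key box and the six things about it are within 20 mm of where they started (all of step 2 and value of joint lid above 1.1 rad and value of joint each of reset, open_bar below 0.0015 m and distance of each of keybox, padlock_1, cylinder_2, key_fob_1, pen, pliers, screwdriver_1 from where it was at the start of the episode below 0.02 m); the robot touches nothing.
It fails at once if the key box is lifted, carried or shoved (more than 20 mm from its place) or tipped (not (distance of keybox from where it was at the start of the episode below 0.02 m) or angle between keybox's own z axis and vertical above 0.1 rad).
It fails at once if a thing lying about the key box is lifted, carried or pushed more than 20 mm from its place (distance of any of padlock_1, cylinder_2, key_fob_1, pen, pliers, screwdriver_1 from where it was at the start of the episode above 0.02 m).
It also fails if it takes over 48 s, if anything falls off the work surface, if the arm or the gripper's body presses on something with over 40 N, if the wrist force passes 120 N, or if a joint passes its speed limit or range.

## Working session

There is one attempt and no reset: what is moved stays moved. The work goes in short steps, Python scripts to look and compute and a tool call to move; the robot and the scene stay as the last step left them, time stands still between calls to the robot, and variables do not carry over. Pictures are saved under pics/ and viewed, at most 10 in all, crops included, and the job is handed in when it is done.

Besides the shell and the picture viewer there is one more tool, called after "Emit:" as name(argument=value, ...), one argument or row to a line, values as JSON. jog_arm: Moves the arm, as the interface text tells. Its arguments: {"type":"object","properties":{"plan":{"type":"array","items":{"type":"array","items":{"type":"array","items":{"type":"number"}}}}},"required":["plan"]}

```bash
mkdir -p pics
cat > h.py <<'E'
import numpy as np, cv2
from scipy.spatial.transform import Rotation as R
from workcell import bot, optics, order, finder
def ray(c,p):
    k=optics.calibration(c); K=np.array(k["K"]); Rm=cv2.Rodrigues(np.array(k["rvec"],float))[0]; t=np.array(k["tvec"],float).ravel()
    d=Rm.T@np.linalg.inv(K)@np.array([p[0],p[1],1.]); return -Rm.T@t,d
def at(c,p,z):
    o,d=ray(c,p); return o+d*(z-o[2])/d[2]
def proj(c,X):
    k=optics.calibration(c); return cv2.projectPoints(np.array([X],float),np.array(k["rvec"],float),np.array(k["tvec"],float),np.array(k["K"]),None)[0].ravel()
E
python3 - <<'E'
from h import *
a=optics.get_image("top"); b=optics.get_image("side")
cv2.imwrite("pics/top0.png",a); cv2.imwrite("pics/side0.png",b)
zs=dict(reset_top=.069,key1_top=.066,key2_top=.066,key3_top=.066,key4_top=.066,key5_top=.066,open_bar_top=.069,keybox_row=.06,lid_edge=.06)
for c in("top","side"):
    print(c,ray(c,(256,192))[0])
    for n,z in zs.items():
        r=finder.place_of(c,n)[:2]
        for q in r: print(n,np.round(q["centre"],1),round(q["confidence"],2),np.round(at(c,q["centre"],z),4))
s=bot.read_state(); print(s["clock"],s["position"],s["orientation"],R.from_quat(s["orientation"]).as_matrix().round(3),s["grip_width"])
E
```

```text
top [ 0.42523608 -0.0411927   1.50275852]
key2_top [385.3 199.4] 0.6 [ 0.4866 -0.3935  0.066 ]
key5_top [350.7 202.7] 0.35 [ 0.4759 -0.2926  0.066 ]
open_bar_top [350.4 202.5] 0.74 [ 0.4764 -0.2912  0.069 ]
open_bar_top [364.4 208.4] 0.39 [ 0.4595 -0.332   0.069 ]
keybox_row [327.  202.2] 0.92 [ 0.477  -0.2241  0.06  ]
lid_edge [327.9 194.4] 0.66 [ 0.5    -0.2267  0.06  ]
side [ 0.07462963 -0.98893287  0.47495628]
reset_top [356.4 266.8] 0.74 [ 0.5136 -0.4861  0.069 ]
reset_top [259.2 202.1] 0.35 [ 0.4806 -0.1095  0.069 ]
key1_top [265.5 208.1] 0.37 [ 0.4813 -0.1477  0.066 ]
key4_top [358.9 266.5] 0.19 [ 0.5219 -0.4836  0.066 ]
open_bar_top [296.8 237.8] 0.41 [ 0.4693 -0.3332  0.069 ]
keybox_row [273.3 221.5] 0.57 [ 0.4685 -0.2189  0.06  ]
keybox_row [204.8 183.3] 0.35 [0.3988 0.1262 0.06  ]
lid_edge [286.7 220.7] 0.55 [ 0.5009 -0.2292  0.06  ]
1.0 [0.22112597 0.47619122 0.29225354] [2.15704608e-01 9.76458661e-01 7.23372043e-05 1.73447327e-05] [[-0.907  0.421  0.   ]
 [ 0.421  0.907  0.   ]
 [-0.     0.    -1.   ]] 0.09184033946486471
```

View pics/top0.png

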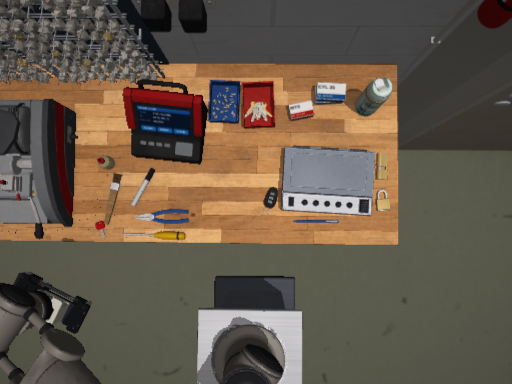

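View pics/side0.png

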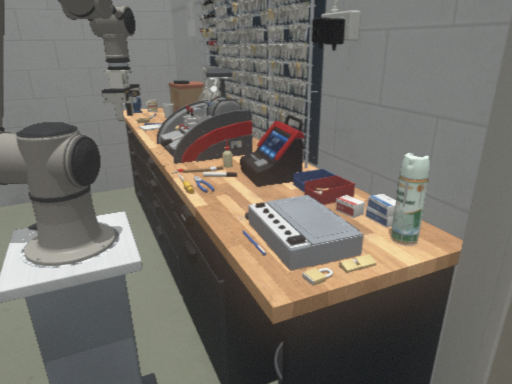

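The top view shows the box at about (328,180), with its key row running from (292,198) to (366,207). The pen is at (316,221), the padlock at (383,200) and the fob at (270,197). I'll enlarge the row.

Run:
```python
import cv2,numpy as np
a=cv2.imread("pics/top0.png")[185:222,276:380]; b=cv2.imread("pics/side0.png")[190:260,235:320]
a=cv2.resize(a,None,fx=7,fy=7,interpolation=2); b=cv2.resize(b,(364,300),interpolation=2)
o=np.zeros((a.shape[0]+300,a.shape[1],3),np.uint8);o[:a.shape[0]]=a;o[a.shape[0]:,:364]=b
cv2.imwrite("pics/c0.png",o)
```

```text
(no output)
```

View pics/c0.png

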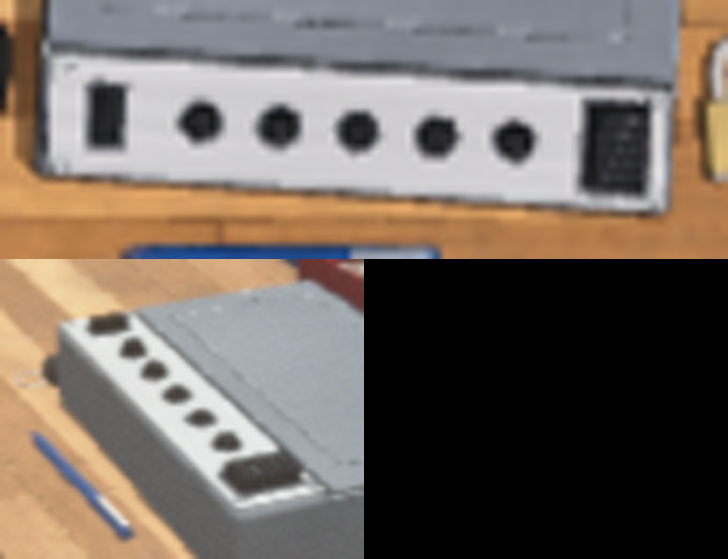

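```bash
cat >> h.py <<'E'
L=np.array([.106,.066,.033,0,-.033,-.066,-.108])
def fit():
    a=cv2.imread("pics/top0.png")[185:222,276:380]
    g=cv2.resize(cv2.cvtColor(a,cv2.COLOR_BGR2GRAY),None,fx=8,fy=8,interpolation=2)
    n,_,st,ce=cv2.connectedComponentsWithStats((g<95).astype(np.uint8))
    P=[((c+.5)/8-.5+[276,185]) for s,c in zip(st,ce) if 400<s[4]<12000 and 30<c[0]<700 and 60<c[1]<230 and s[2]<110 and s[3]<130]
    return sorted(P,key=lambda p:p[0])
def row():
    W=np.array([at("top",p,.067) for p in fit()])[:,:2]
    assert len(W)==7,W
    m=W-W.mean(0); l=L-L.mean(); d=l@m; d/=np.linalg.norm(d)
    c=W.mean(0)-L.mean()*d
    return c,d,W-(c+L[:,None]*d)
def delta(lat,fwd,ztip):
    """shift in tool units from current pose to row point lat (box y), fwd (box x), tip height"""
    c,d,_=row(); s=bot.read_state(); M=R.from_quat(s["orientation"]).as_matrix()
    x=np.array([d[1],-d[0]]); T=np.r_[c+lat*d+fwd*x,ztip+.066]
    yaw=np.arctan2(d[1],d[0])-np.arctan2(M[1,1],M[0,1])
    return M.T@(T-s["position"])/.025, -np.degrees(yaw)/8, T
E
python3 - <<'E'
from h import *
c,d,r=row(); print(c,d,(r*1000).round(1).tolist())
for n,p in zip("r12345o",fit()): print(n,p.round(1))
# side check
for l in L: print(proj("side",[*(c+l*d),.067]).round(1))
print(delta(.106,0,.15))
print(finder.boxes_of("top","pen")[:1])
E
```

```text
Traceback (most recent call last):
  File "h.py", line 20, in row
    assert len(W)==7,W
           ^^^^^^^^^
AssertionError: [[ 0.47923453 -0.11683646]
 [ 0.4769425  -0.15650422]
 [ 0.50319183 -0.18385245]
 [ 0.47531136 -0.18936347]
 [ 0.47362211 -0.22224213]
 [ 0.47168348 -0.25503911]
 [ 0.49824749 -0.27735088]
 [ 0.47009933 -0.28755791]]
```

```bash
sed -i 's/c\[0\]<700 and 60<c\[1\]/c[0]<760 and 115<c[1]/' h.py
python3 - <<'E'
from h import *
c,d,r=row(); print(c,d,(r*1000).round(1).tolist())
for n,p in zip("r12345o",fit()): print(n,p.round(1))
for l in L: print(proj("side",[*(c+l*d),.067]).round(1))
print(delta(.106,0,.15))
E
```

```text
[ 0.47354191 -0.22218835] [0.05336025 0.99857533] [[0.0, -0.5], [-0.1, -0.2], [0.0, -0.1], [0.1, -0.1], [-0.1, 0.1], [0.1, 0.5], [0.0, 0.3]]
r [290.7 201. ]
1 [304.2 201.9]
2 [315.4 202.6]
3 [326.7 203.3]
4 [337.9 204. ]
5 [349.  204.7]
o [363.5 205.6]
[259.8 203.7]
[265.5 209.2]
[270.4 214. ]
[275.7 219.1]
[281.3 224.5]
[287.3 230.3]
[295.5 238.1]
(array([-19.34647834, -17.14756392,   3.04764261]), np.float64(-2.7318708814641957), array([ 0.4791981 , -0.11633936,  0.216     ]))
```

Emit:
jog_arm(
  plan=[
    [[-1, -1, 0, 0, 0, -1, 0], [-1, -1, 0, 0, 0, -1, 0], [-1, -1, 0, 0, 0, -0.73, 0], [-1, 0, 0, 0, 0, 0, 0], [-1, 0, 0, 0, 0, 0, 0], [-1, 0, 0, 0, 0, 0, 0]],
  ],
)

```text
clock: 1.6
position: [0.3467, 0.3788, 0.2925]
orientation: [0.027, 1.0, 0.0, 0.0]
force: [0.1, 1.3, -0.6]
grip_width: 0.0486
grasp_force: 0.0
```

Run:
```python
from h import *
print(delta(.106,0,.15)); print(bot.read_state()["position"],bot.read_state()["grip_width"],bot.read_state()["qpos"])
```

```text
(array([ -6.36098534, -19.49349972,   3.05334456]), np.float64(-0.004776915443879316), array([ 0.4791981 , -0.11633936,  0.216     ]))
[0.34669778 0.3788399  0.29251569] 0.04863118236926375 [ 6.80302760e-01  3.20498734e-01  1.55495778e+00  8.58502013e-05
  1.26544681e+00 -8.36466642e-01]
```

Emit:
jog_arm(
  plan=[
    [[-0.7, -1, 0, 0, 0, 0, 0], [-0.7, -1, 0, 0, 0, 0, 0], [-0.7, -1, 0, 0, 0, 0, 0], [-0.7, -1, 0, 0, 0, 0, 0], [-0.7, -1, 0, 0, 0, 0, 0], [-0.7, -1, 0, 0, 0, 0, 0], [-0.7, -1, 0, 0, 0, 0, 0], [-0.7, -1, 0, 0, 0, 0, 0], [-0.7, -1, 0, 0, 0, 0, 0], [-0.06, -1, 0, 0, 0, 0, 0]],
  ],
)

```text
clock: 2.6
position: [0.4925, 0.1196, 0.2921]
orientation: [0.027, 1.0, 0.0, 0.001]
force: [0.5, -0.3, 0.8]
grip_width: 0.0004
grasp_force: 0.0
```

Emit:
jog_arm(
  plan=[
    [[0, -1, 0.4, 0, 0, 0, 0], [0, -1, 0.4, 0, 0, 0, 0], [0, -1, 0.4, 0, 0, 0, 0], [0, -1, 0.4, 0, 0, 0, 0], [0, -1, 0.4, 0, 0, 0, 0], [0, -1, 0.3, 0, 0, 0, 0], [0, -1, 0.3, 0, 0, 0, 0], [0, -1, 0.2, 0, 0, 0, 0], [0, -1, 0.2, 0, 0, 0, 0], [0, -0.5, 0, 0, 0, 0, 0]],
  ],
)

```text
clock: 3.6
position: [0.4779, -0.1177, 0.2167]
orientation: [0.028, 1.0, 0.0, -0.0]
force: [0.4, 0.3, 0.7]
grip_width: 0.0003
grasp_force: 0.0
```

Run:
```python
from h import *
print(delta(.106,0,.08)); s=bot.read_state(); print(s["position"],s["orientation"],s["grip_width"],s["qpos"],s["force"],s["clock"])
b=optics.get_image("side")[150:270,200:360]; a=optics.get_image("top")[170:230,270:390]
o=np.vstack([cv2.resize(b,(533,400)),cv2.resize(a,(533,200))[:,:533]]) ; cv2.imwrite("pics/c1.png",o)
```

```text
(array([-0.05009938,  0.05573154,  2.82741026]), np.float64(-0.012284009887368802), array([ 0.4791981 , -0.11633936,  0.146     ]))
[ 0.47793587 -0.11767612  0.21668617] [ 2.75468629e-02  9.99620402e-01  9.02792458e-05 -4.63054249e-04] 0.00034043532700973054 [-3.97177597e-01  3.61100091e-01  1.72389186e+00 -1.90794043e-04
  1.05752950e+00 -1.91277946e+00] [0.38530537 0.28011679 0.66820466] 3.6
```

View pics/c1.png

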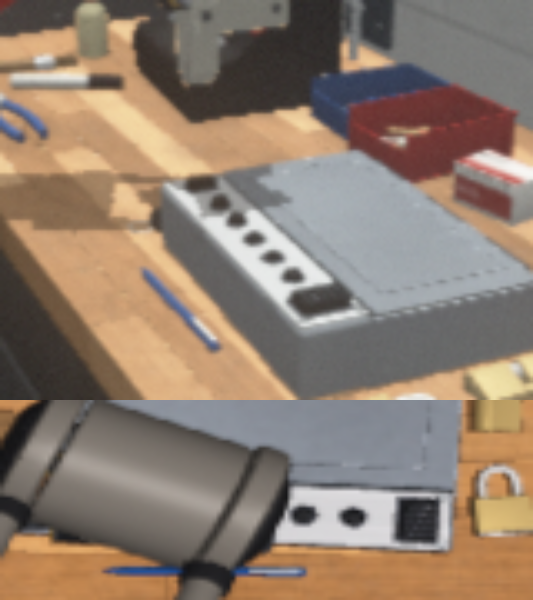

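The shut fingertips hang above the reset key, at about (200,80) in the upper crop with the key at (200,183). I'll go down to just above it.

Emit:
jog_arm(
  plan=[
    [[-0.05, 0.06, 0.7, 0, 0, 0, 0], [0, 0, 0.7, 0, 0, 0, 0], [0, 0, 0.7, 0, 0, 0, 0], [0, 0, 0.7, 0, 0, 0, 0], [0, 0, 0, 0, 0, 0, 0], [0, 0, 0, 0, 0, 0, 0]],
  ],
)

```text
clock: 4.3
position: [0.4799, -0.1139, 0.1477]
orientation: [0.026, 1.0, 0.0, 0.0]
force: [0.2, 0.5, -0.0]
grip_width: 0.0005
grasp_force: 0.0
```

Run:
```python
from h import *
print(delta(.106,0,.063)); s=bot.read_state(); print(s["position"],s["force"])
b=optics.get_image("side")[170:240,230:320]; 
cv2.imwrite("pics/c2.png",cv2.resize(b,(720,560),interpolation=2))
```

```text
(array([ 0.02312782, -0.09716803,  0.74782524]), np.float64(0.004045960257353241), array([ 0.4791981 , -0.11633936,  0.129     ]))
[ 0.47990142 -0.11394925  0.14769638] [ 0.24983416  0.53323298 -0.04147791]
```

View pics/c2.png

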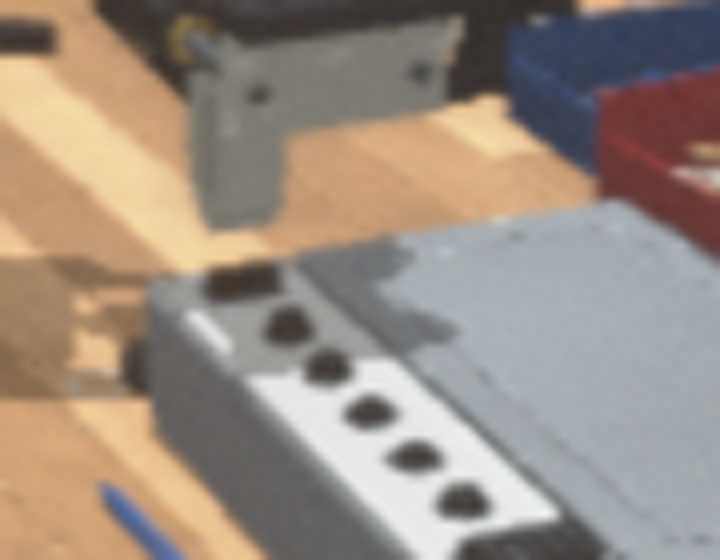

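Fingertip bottom is at about (242,225) in the crop and the reset key top at about (243,270). I'll check this by projection.

Run:
```python
from h import *
c,d,_=row(); s=bot.read_state(); p=s["position"]
f=lambda X:(proj("side",X)-[230,170])*8
print("tip",f([p[0],p[1],p[2]-.066]),"near edge",f([p[0],p[1]-.019,p[2]-.066]),[f([p[0]+e,p[1]-.019,p[2]-.066]).round() for e in(-.0095,.0095)])
for l in L[:4]: print(f([*(c+l*d),.069]),f([*(c+l*d),.06]))
```

```text
tip [238.02769176 226.32344822] near edge [262.04926911 245.62505899] [array([236., 250.]), array([288., 241.])]
[238.29077538 264.54286717] [238.44286384 288.81555159]
[283.71508451 308.13229823] [283.72168033 333.09058354]
[323.60554811 346.41141895] [323.47615667 371.96374425]
[365.89032166 386.98813341] [365.60839124 413.16195074]
```

Emit:
jog_arm(
  plan=[
    [[0.02, -0.1, 0.3, 0, 0, 0, 0], [0, 0, 0.1, 0, 0, 0, 0], [0, 0, 0.1, 0, 0, 0, 0], [0, 0, 0, 0, 0, 0, 0], [0, 0, 0, 0, 0, 0, 0]],
  ],
)

```text
clock: 4.85
position: [0.479, -0.1172, 0.1348]
orientation: [0.027, 1.0, 0.0, 0.0]
force: [0.9, -0.4, -0.0]
grip_width: 0.0003
grasp_force: 0.0
```

Emit:
jog_arm(
  plan=[
    [[0, 0, 0.08, 0, 0, 0, 0], [0, 0, 0.08, 0, 0, 0, 0], [0, 0, 0, 0, 0, 0, 0]],
  ],
)

```text
clock: 5.15
position: [0.4791, -0.1172, 0.1309]
orientation: [0.027, 1.0, -0.0, 0.0]
force: [-2.0, 0.3, 5.4]
grip_width: 0.0002
grasp_force: 2.6
```

Emit:
jog_arm(
  plan=[
    [[0, 0, 0.06, 0, 0, 0, 0], [0, 0, 0.04, 0, 0, 0, 0], [0, 0, 0, 0, 0, 0, 0]],
  ],
)

```text
clock: 5.45
position: [0.4791, -0.1172, 0.1287]
orientation: [0.027, 1.0, -0.0, 0.0]
force: [-1.5, 0.5, 7.1]
grip_width: 0.0007
grasp_force: 3.6
```

Emit:
jog_arm(
  plan=[
    [[0, 0, 0.04, 0, 0, 0, 0], [0, 0, 0, 0, 0, 0, 0], [0, 0, 0, 0, 0, 0, 0]],
  ],
)

```text
clock: 5.75
position: [0.4791, -0.1172, 0.1286]
orientation: [0.027, 1.0, -0.0, 0.001]
force: [-5.1, 2.3, 15.4]
grip_width: 0.0003
grasp_force: 7.9
```

Bottomed out: the force jumps at tip z 0.0626. Lifting and moving over to key 1.

Emit:
jog_arm(
  plan=[
    [[0, 0, -0.5, 0, 0, 0, 0], [0, 0, -0.5, 0, 0, 0, 0], [0, -0.8, 0, 0, 0, 0, 0], [0, -0.8, 0, 0, 0, 0, 0], [0, 0, 0, 0, 0, 0, 0], [0, 0, 0, 0, 0, 0, 0]],
  ],
)

```text
clock: 6.35
position: [0.4766, -0.157, 0.1519]
orientation: [0.027, 1.0, 0.0, -0.0]
force: [0.6, 0.3, 0.4]
grip_width: 0.0005
grasp_force: 0.0
```

Run:
```python
from h import *
print(delta(.066,0,.064)); s=bot.read_state(); print(s["position"],s["force"])
b=optics.get_image("side")[170:240,230:320]; 
cv2.imwrite("pics/c3.png",cv2.resize(b,(720,560),interpolation=2))
```

```text
(array([-0.01605926,  0.02810552,  0.87558042]), np.float64(-0.009768138017135792), array([ 0.47706369, -0.15628238,  0.13      ]))
[ 0.47663409 -0.15697655  0.15188925] [0.56961716 0.25254291 0.40206154]
```

View pics/c3.png

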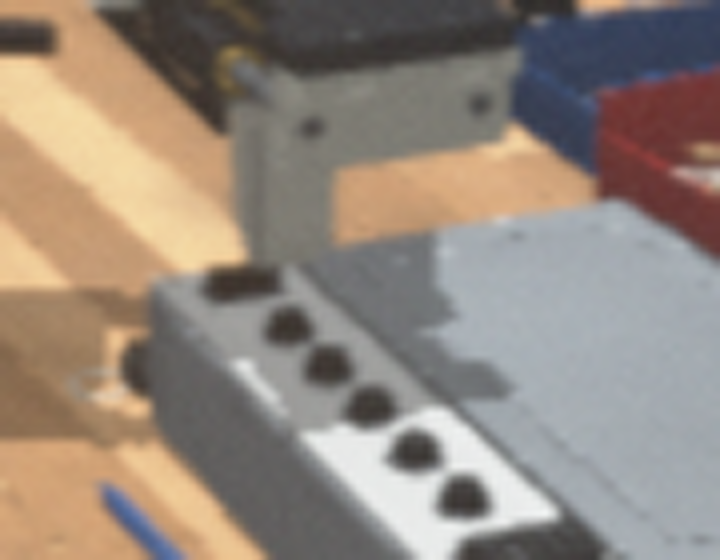

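The keys all look up, with the third at (370,405) and the fourth at (414,450) having risen slightly. Pressing key 1 next.

Emit:
jog_arm(
  plan=[
    [[-0.02, 0.03, 0.4, 0, 0, 0, 0], [0, 0, 0.24, 0, 0, 0, 0], [0, 0, 0.08, 0, 0, 0, 0], [0, 0, 0.08, 0, 0, 0, 0], [0, 0, 0.06, 0, 0, 0, 0], [0, 0, 0, 0, 0, 0, 0], [0, 0, 0, 0, 0, 0, 0]],
  ],
)

```text
clock: 7.1
position: [0.4775, -0.1565, 0.1308]
orientation: [0.027, 1.0, -0.0, 0.0]
force: [-0.3, -0.2, -0.2]
grip_width: 0.0003
grasp_force: 0.0
```

Emit:
jog_arm(
  plan=[
    [[0, 0, 0.04, 0, 0, 0, 0], [0, 0, 0, 0, 0, 0, 0], [0, 0, 0, 0, 0, 0, 0]],
  ],
)

```text
clock: 7.4
position: [0.4775, -0.1565, 0.1298]
orientation: [0.027, 1.0, -0.0, 0.0]
force: [-0.1, 0.4, -0.3]
grip_width: 0.0005
grasp_force: 0.2
```

Emit:
jog_arm(
  plan=[
    [[0, 0, 0.04, 0, 0, 0, 0], [0, 0, 0, 0, 0, 0, 0], [0, 0, 0, 0, 0, 0, 0]],
  ],
)

```text
clock: 7.7
position: [0.4775, -0.1565, 0.1295]
orientation: [0.027, 1.0, -0.0, 0.0]
force: [-2.3, 0.4, 8.3]
grip_width: 0.0004
grasp_force: 4.0
```

Emit:
jog_arm(
  plan=[
    [[0, 0, 0.04, 0, 0, 0, 0], [0, 0, 0, 0, 0, 0, 0], [0, 0, 0, 0, 0, 0, 0]],
  ],
)

```text
clock: 8.0
position: [0.4776, -0.1565, 0.1293]
orientation: [0.027, 1.0, -0.0, 0.001]
force: [-4.2, 1.0, 15.5]
grip_width: 0.0003
grasp_force: 7.8
```

Key 1 is bottomed. Key 4 is 99 mm to the right (−3.96 units).

Emit:
jog_arm(
  plan=[
    [[0, 0, -0.5, 0, 0, 0, 0], [0, 0, -0.5, 0, 0, 0, 0], [0, -1, 0, 0, 0, 0, 0], [0, -1, 0, 0, 0, 0, 0], [0, -1, 0, 0, 0, 0, 0], [0, -0.96, 0, 0, 0, 0, 0], [0, 0, 0, 0, 0, 0, 0], [0, 0, 0, 0, 0, 0, 0]],
  ],
)

```text
clock: 8.8
position: [0.4718, -0.2552, 0.1524]
orientation: [0.027, 1.0, 0.0, -0.0]
force: [0.1, 0.4, -0.1]
grip_width: 0.0004
grasp_force: 0.0
```

Run:
```python
from h import *
print(delta(-.033,0,.0635)); s=bot.read_state(); print(s["position"],s["force"])
```

```text
(array([-6.01565587e-04,  3.05131601e-03,  9.17252330e-01]), np.float64(-0.010425417652941854), array([ 0.47178102, -0.25514133,  0.1295    ]))
[ 0.4717719  -0.25523426  0.15243125] [ 0.13925523  0.40549048 -0.089665  ]
```

Emit:
jog_arm(
  plan=[
    [[0, 0, 0.4, 0, 0, 0, 0], [0, 0, 0.24, 0, 0, 0, 0], [0, 0, 0.1, 0, 0, 0, 0], [0, 0, 0.08, 0, 0, 0, 0], [0, 0, 0.06, 0, 0, 0, 0], [0, 0, 0.04, 0, 0, 0, 0], [0, 0, 0, 0, 0, 0, 0], [0, 0, 0, 0, 0, 0, 0]],
  ],
)

```text
clock: 9.6
position: [0.4722, -0.2554, 0.1298]
orientation: [0.027, 1.0, -0.0, 0.0]
force: [0.2, -0.5, -0.1]
grip_width: 0.0009
grasp_force: 0.0
```

Emit:
jog_arm(
  plan=[
    [[0, 0, 0.04, 0, 0, 0, 0], [0, 0, 0, 0, 0, 0, 0], [0, 0, 0, 0, 0, 0, 0]],
  ],
)

```text
clock: 9.9
position: [0.4722, -0.2554, 0.1295]
orientation: [0.027, 1.0, -0.0, 0.0]
force: [-1.9, 1.2, 6.0]
grip_width: 0.0003
grasp_force: 3.6
```

Emit:
jog_arm(
  plan=[
    [[0, 0, 0.04, 0, 0, 0, 0], [0, 0, 0, 0, 0, 0, 0], [0, 0, 0, 0, 0, 0, 0]],
  ],
)

```text
clock: 10.2
position: [0.4723, -0.2555, 0.1294]
orientation: [0.027, 1.0, -0.0, 0.001]
force: [-3.3, 2.0, 13.7]
grip_width: 0.0005
grasp_force: 7.0
```

Emit:
jog_arm(
  plan=[
    [[0, 0, -0.5, 0, 0, 0, 0], [0, 0, -0.5, 0, 0, 0, 0], [-0.1, -1, 0, 0, 0, 0, 0], [-0.1, -1, 0, 0, 0, 0, 0], [0, -1, 0, 0, 0, 0, 0], [0, 0, 0, 0, 0, 0, 0], [0, 0, 0, 0, 0, 0, 0]],
  ],
)

```text
clock: 10.9
position: [0.4729, -0.3305, 0.153]
orientation: [0.027, 1.0, 0.0, 0.0]
force: [0.4, 1.0, 0.2]
grip_width: 0.0002
grasp_force: 0.0
```

Run:
```python
from h import *
print(delta(-.108,-.005,.063)); s=bot.read_state(); print(s["position"],s["force"])
b=optics.get_image("side")[170:240,230:320]; 
cv2.imwrite("pics/c4.png",cv2.resize(b,(720,560),interpolation=2))
```

```text
(array([0.40525684, 0.00816575, 0.95812447]), np.float64(-0.009784762251362126), array([ 0.46278613, -0.32976768,  0.129     ]))
[ 0.47288764 -0.33053396  0.15295436] [0.42001833 0.96000378 0.20805013]
```

View pics/c4.png

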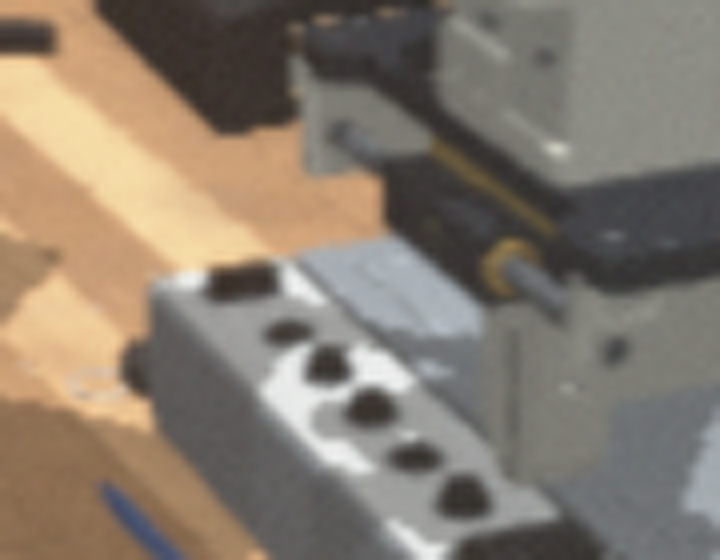

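Keys 1 at (290,332) and 4 at (415,457) are down, and 2, 3 and 5 are up. Now the open bar, pressed slightly toward its front so the gripper body clears the lid.

Emit:
jog_arm(
  plan=[
    [[0.45, 0.01, 0, 0, 0, 0, 0], [0, 0, 0.4, 0, 0, 0, 0], [0, 0, 0.24, 0, 0, 0, 0], [0, 0, 0.1, 0, 0, 0, 0], [0, 0, 0.1, 0, 0, 0, 0], [0, 0, 0.06, 0, 0, 0, 0], [0, 0, 0.06, 0, 0, 0, 0], [0, 0, 0, 0, 0, 0, 0], [0, 0, 0, 0, 0, 0, 0]],
  ],
)

```text
clock: 11.85
position: [0.4618, -0.3293, 0.1288]
orientation: [0.027, 1.0, 0.0, -0.0]
force: [-1.6, 3.0, 4.7]
grip_width: 0.0004
grasp_force: 2.4
```

Emit:
jog_arm(
  plan=[
    [[0, 0, 0.04, 0, 0, 0, 0], [0, 0, 0, 0, 0, 0, 0], [0, 0, 0, 0, 0, 0, 0]],
  ],
)

```text
clock: 12.15
position: [0.4618, -0.3294, 0.1286]
orientation: [0.027, 1.0, 0.0, 0.0]
force: [-4.1, 4.5, 10.5]
grip_width: 0.0006
grasp_force: 5.6
```

Bottomed. Backing off straight up and toward the robot, then looking.

Emit:
jog_arm(
  plan=[
    [[0, 0, -0.5, 0, 0, 0, 0], [0.3, 0, -0.8, 0, 0, 0, 0], [0.5, 0, -1, 0, 0, 0, 0], [0.5, 0, -1, 0, 0, 0, 0], [0.5, 0, -1, 0, 0, 0, 0], [0, 0, -1, 0, 0, 0, 0], [0, 0, 0, 0, 0, 0, 0], [0, 0, 0, 0, 0, 0, 0], [0, 0, 0, 0, 0, 0, 0], [0, 0, 0, 0, 0, 0, 0]],
  ],
)

```text
clock: 13.15
position: [0.4167, -0.3269, 0.259]
orientation: [0.027, 1.0, 0.001, -0.001]
force: [0.1, -0.4, -0.8]
grip_width: 0.0005
grasp_force: 0.0
```

Run:
```python
from h import *
s=bot.read_state(); print(s["position"],s["force"])
b=optics.get_image("side")[130:280,200:400]; 
cv2.imwrite("pics/c5.png",cv2.resize(b,(800,600),interpolation=2))
```

```text
[ 0.41674098 -0.32688087  0.2590017 ] [ 0.10585896 -0.44752988 -0.77792095]
```

View pics/c5.png

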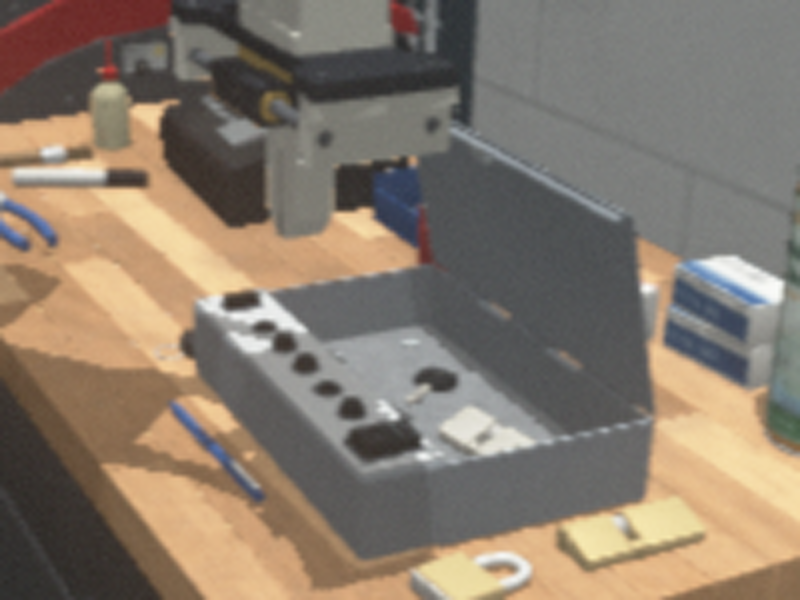

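The lid stands open, with its top edge running from (455,130) to (625,215). Keys 1 and 4 are down, 2, 3 and 5 are up, and the arm is clear of everything.

```bash
python3 -c "
from workcell import order; print(order.job_done())"
```

```text
the job is handed in; nothing more can be done
None
```

The key box is open and the job is handed in: in the last picture keys 1 and 4 are down, keys 2, 3 and 5 are up, the lid stands open and the arm is clear; no verdict came back on handing in.

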